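# Turn a trolley wheel to bring its valve to the pumping position

### The job

The trolley wheel on the sloping bench stand is due for pumping up. With the fingertips, push its spokes round, in either direction and in as many pushes as it takes, until the valve stem is at the very bottom of the wheel and points straight up the slope at the hub, then leave the wheel standing still. Push on the spokes only, not on the tyre or the valve stem, and leave the spanner, the jar and the pressure gauge where they lie.

Things in the scene. Friction and masses are not known exactly. Their poses are not given: they have to be found in the camera images.
- stand: Dark steel wheel stand bolted to the bench: base plate 200 x 140 x 10 mm and, behind the hub, a post 50 mm wide, 95 mm high, holding the axle from behind; the wheel's front is open. Origin on the bench straight below the hub's centre; z up, +x horizontally away from the wheel's front (the front looks to -x and up), +y to the left as one faces the wheel.
- hub_centre (a point): Wheel centre, on the axle in the spokes' mid-plane, 160 mm above the bench. The wheel leans back 45 degrees: in the stand's axes the axle points along (-0.707, 0, 0.707) out of the front, and up the slope is (0.707, 0, 0.707). Hub 54 mm in diameter, 50 mm long, plus a 22 mm wide nut 12 mm out in front. Six round aluminium spokes, 12 mm thick, 60 degrees apart, free from 27 to 103 mm radius.
- wheel (a joint): Turn of the wheel, rad, no stops. 0 or any full turn = stem at the very bottom. Grows anticlockwise seen from the front (top towards the stand's +y); pi/2: stem at the -y side, pi: at the top. The stem is midway between two spokes, so at 0 one spoke points level to each side. Stiff bearing: a spoke needs about 2 N at 70 mm radius, and the wheel stops when the push stops.
- tyre: Black rubber tyre, 300 mm outside diameter, 44 mm thick, on an aluminium rim of 206 mm inside diameter and 34 mm wide; turns with the wheel. Origin at the hub's centre, z along the axle out of the front face, x pointing away from the valve stem (up the slope at joint value 0).
- valve_stem: Valve stem on the inside of the rim, 12 mm thick black rubber with an 8 mm brass tip, standing 35 mm out from the rim towards the hub. Origin at its root on the rim, 103 mm from the axle, in the mid-plane; x points along the stem to the hub, z along the axle out of the front face.
- spanner: Steel spanner, 170 mm long, lying on the bench in front of the wheel; loose, to be left alone. Origin under its middle, x along its length.
- jar: Closed white plastic jar, 56 mm in diameter, 70 mm high, standing on the bench at the wheel's +y side; loose, to be left alone. Origin under its centre.
- gauge: Round black tyre pressure gauge, 52 mm in diameter, 22 mm high, with a 58 mm long brass and steel connector along its x, lying on the bench at the wheel's -y side; loose, to be left alone. Origin under the centre of the round part.

How it is judged:
At the end, for the whole second after the job is handed in: The valve stem is at the bottom of the wheel: its root lies within 12 mm to either side of straight below the hub (the wheel is within about 6.7 degrees of joint value 0 or a full turn), and the wheel is at rest (under 0.05 rad/s) (y of valve_stem in the frame of stand between -0.012 and 0.012 m and z of valve_stem in the frame of stand below 0.11 m and velocity of joint wheel between -0.05 and 0.05 rad/s); the robot touches nothing.
It fails at once if the tyre or rim is pushed (over 4 N) by the robot (contact force between any of the arm, the fingers and tyre above 4 N).
It fails at once if the valve stem is pushed (over 2 N) by the robot (contact force between any of the arm, the fingers and valve_stem above 2 N).
It fails at once if the spanner is moved by more than 20 mm or lifted (distance of spanner from where it was at the start of the episode above 0.02 m).
It fails at once if the jar is moved by more than 20 mm or lifted (distance of jar from where it was at the start of the episode above 0.02 m).
It fails at once if the gauge is moved by more than 20 mm or lifted (distance of gauge from where it was at the start of the episode above 0.02 m).
It also fails if it takes over 45 s, if anything falls off the work surface, if the arm or the gripper's body presses on something with over 40 N, if the wrist force passes 120 N, or if a joint passes its speed limit or range.

### The arm

A 6-joint arm with a two-finger parallel gripper is mounted at the origin on the work surface. World frame = base frame: x ahead of the robot, y to its left, z up, the work surface at z = 0. Lengths are in m, angles in rad, forces in N, time in s.
With the tool pointing down it reaches from about 0.425 to 0.95 m from the base axis. Payload 3.5 kg.
Tool frame: the origin (TCP) lies at the very end of the fingers, on their centre line; the grasp point (between the pads) lies 19 mm behind it; z points along the fingers, y is the line along which they close (so a half turn about z gives the same grasp; the last joint's range is limited). The gripper opens to 85 mm and grips with 20 to 120 N. Pads are 22 mm wide; open, the fingers measure 114 mm over their backs; the gripper's body (76 mm by 85 mm) begins 54 mm behind the grasp point. The pads swing forward as they close: fully open they stand 13 mm farther back than shut.
Start: joints at [-0.15, 0.286, 1.577, -0, 1.279, -0.15], TCP at [0.675, 0, 0.204] pointing down, gripper open.
Joint ranges: [-2.77, 2.77], [-0.9, 2.22], [0.21, 2.48], [-1.53, 4.67], [0.24, 2.81], [-2.84, 2.84]. Speed limits (rad/s): [2.79, 2.79, 3.14, 3.14, 3.14, 3.14].

### API

Orientations are given as a unit quaternion [w, x, y, z].
In Python, from station import arm, capture, camera_info, ticket gives the robot as it stands. The module is installed in compiled form; this text tells all that it offers.
- The arm moves only by the tool arm_command, never from a script. Its argument "rows" is a list that holds one entry, the list of rows, each a list of 4 numbers: the shift along the tool's x, y, z in mm, then the turn about the tool's z in rad. In form: [[[dx, dy, dz, roll], ...]]. A call has 1 to 8 rows; each row is the pose to reach, as a shift and turn from the pose commanded when the call began, along the tool's axes at that moment; what a row does not reach only later rows make up. A row lasts 1/12 s, in which the tool goes at most 41.7 mm and 7.16 degrees, less where a joint would pass 70% of its speed; a pose out of reach is approached as far as the arm can. A call with a gripper value outside its range is refused whole. "gripper" is the finger opening in mm, from 0 to 85.4, set as the call begins (left out, the last holds). The fingers move at their own pace and stop on an object; "squeeze" is the grip in N (left out, the last holds). Time passes only in rows, so rows that repeat a pose let the fingers close. It gives the time, the measured TCP pose, the force, the opening and the grip force at its end, in the units of the state.
- arm.observe(): the state, without advancing time (a new reading comes with each control period).
- capture(name): name is "scene" or "side" or "wrist"; returns the picture (420x560x3 uint8, blue, green, red); there is no depth.
- camera_info(name): a dict with "vertical_fov" (degrees; the focal length in pixels is half the picture's height over the tangent of half this angle, whatever the lens; pixels are square), "cx", "cy" (the principal point, pixels), "rvec" (rotation vector, rad) and "tvec" (3), from world to camera coordinates, as OpenCV has them; the wrist camera has in their place "tool_from_camera" (4x4, takes a point from camera to tool coordinates, whose origin is the TCP and whose axes are the flange's). Camera axes: x right, y down, z forward; pixel columns grow to the right and rows downward; lengths in m; the calibration is good to about 2 mm. A picture is of the moment at which its call begins: read the wrist's pose just before it. camera_info takes no time and is no camera call.
- ticket.sign_off(): hands the job in; it is judged then, once.
The state is a dict: "time_s": time; "q": joint angles; "joint_velocities": joint speeds; "tau": joint torques, N m; "tcp_pos": TCP position; "ee_rot": TCP orientation; "contact_force": force on the tool from outside, world axes, zero at the start; "torque": the same for the moment, N m; "grip_width": finger opening in m; "finger_force": force on a finger pad.
Only numpy, scipy, OpenCV 4.12 (cv2) and the standard library are available. Lean on these libraries where they do the work, as an engineer would, in place of code of your own. Each camera call takes 0.05 s, during which the arm holds its last target. There are 200 camera calls.

## Working session

There is one attempt and no reset: what is moved stays moved. The work goes in short steps, Python scripts to look and compute and a tool call to move; the robot and the scene stay as the last step left them, time stands still between calls to the robot, and variables do not carry over. Pictures are saved under pics/ and viewed, at most 10 in all, crops included, and the job is handed in when it is done.

Besides the shell and the picture viewer there is one more tool, called after "Request:" as name(argument=value, ...), one argument or row to a line, values as JSON. arm_command: Moves the arm, as the interface text tells. Its arguments: {"type":"object","properties":{"rows":{"type":"array"},"gripper":{"type":"number"},"squeeze":{"type":"number"}},"required":["rows"]}

```bash
mkdir -p pics
python3 - <<'E'
from station import arm,capture,camera_info
import cv2,numpy as np
s=arm.observe();print(s['time_s'],s['tcp_pos'],s['ee_rot'])
for n in("scene","side"):
    i=camera_info(n);print(n,i)
    cv2.imwrite(f"pics/{n}0.png",capture(n))
print(camera_info("wrist"))
E
```

```text
0.0 [6.74287428e-01 1.47717125e-04 2.02616017e-01] [-9.51830035e-04  7.07099271e-01  7.07113305e-01 -6.99195540e-04]
scene {'vertical_fov': 50.272009445829276, 'cx': 281.8709227129218, 'cy': 208.49834967203748, 'rvec': array([ 1.540892  ,  1.96584983, -0.87772722]), 'tvec': array([ 0.10785034, -0.24147046,  1.43154045])}
side {'vertical_fov': 44.907170797257756, 'cx': 276.54802812293616, 'cy': 203.37385648808907, 'rvec': array([ 2.39452115, -0.36627107,  0.12012856]), 'tvec': array([-0.4908604 ,  0.20790339,  1.31933186])}
{'vertical_fov': 67.39233386807132, 'cx': 273.51584376123446, 'cy': 208.2172393399441, 'tool_from_camera': array([[-1.31119250e-04, -9.59880833e-01, -2.80408218e-01,
         7.20470994e-02],
       [ 9.99999072e-01,  2.54383694e-04, -1.33839573e-03,
        -1.09636959e-04],
       [ 1.35603168e-03, -2.80408134e-01,  9.59879909e-01,
        -1.70258663e-01],
       [ 0.00000000e+00,  0.00000000e+00,  0.00000000e+00,
         1.00000000e+00]])}
```

View pics/scene0.png

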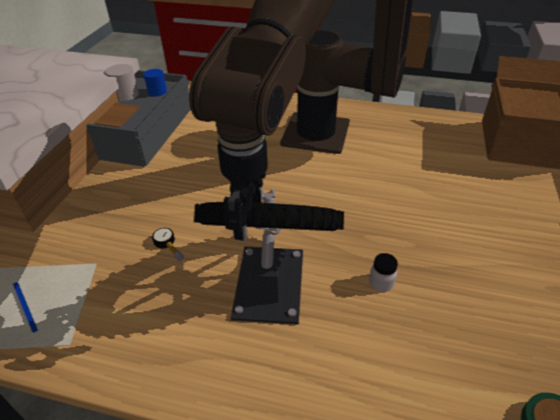

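View pics/side0.png

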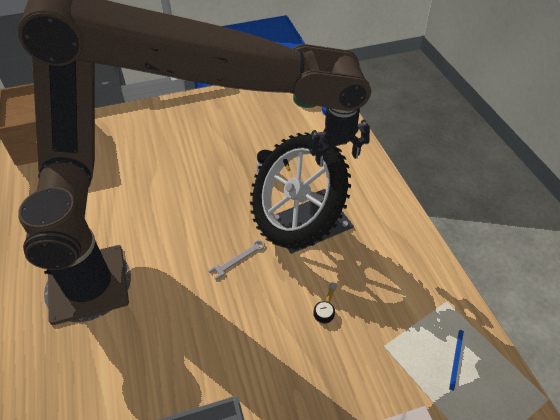

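The scene view shows the wheel edge-on at (268,215), with the plate's corners near (247,250), (303,250), (300,322) and (235,320). The jar is at (384,272) and the gauge at (163,238). The side view shows the wheel's front, hub at about (293,188), a dark stem near (286,163), and the spanner at (238,260).

```bash
cat > h.py <<'E'
import numpy as np,cv2
from station import arm,capture,camera_info
from scipy.spatial.transform import Rotation as R
def cam(n,s=None):
    i=camera_info(n);f=210/np.tan(np.radians(i['vertical_fov']/2))
    K=np.array([[f,0,i['cx']],[0,f,i['cy']],[0,0,1]])
    if n!='wrist':
        Rm=cv2.Rodrigues(i['rvec'])[0];return K,Rm,np.array(i['tvec']).ravel()
    q=s['ee_rot'];T=np.eye(4);T[:3,:3]=R.from_quat([q[1],q[2],q[3],q[0]]).as_matrix();T[:3,3]=s['tcp_pos']
    M=np.linalg.inv(T@i['tool_from_camera']);return K,M[:3,:3],M[:3,3]
def proj(c,P):
    K,Rm,t=c;p=(np.atleast_2d(P)@Rm.T+t)@K.T;return p[:,:2]/p[:,2:]
def ray(c,u):
    K,Rm,t=c;d=Rm.T@np.linalg.solve(K,[u[0],u[1],1]);return -Rm.T@t,d
def onplane(c,u,p0,n):
    o,d=ray(c,u);return o+d*(np.dot(np.subtract(p0,o),n)/np.dot(d,n))
E
python3 - <<'E'
from h import *
c=cam('scene');d=cam('side')
P=[onplane(c,u,[0,0,.01],[0,0,1]) for u in[(247,250),(303,250),(300,322),(235,320)]]
for p in P:print(p.round(3))
im=cv2.imread('pics/side0.png')[120:255,235:365];cv2.imwrite('pics/sidec.png',cv2.resize(im,None,fx=4.4,fy=4.4,interpolation=cv2.INTER_CUBIC))
im=cv2.imread('pics/scene0.png')[170:330,180:350];cv2.imwrite('pics/scenec.png',cv2.resize(im,None,fx=3.5,fy=3.5,interpolation=cv2.INTER_CUBIC))
E
```

```text
[ 0.542 -0.059  0.01 ]
[0.511 0.068 0.01 ]
[0.704 0.103 0.01 ]
[ 0.731 -0.026  0.01 ]
```

View pics/sidec.png

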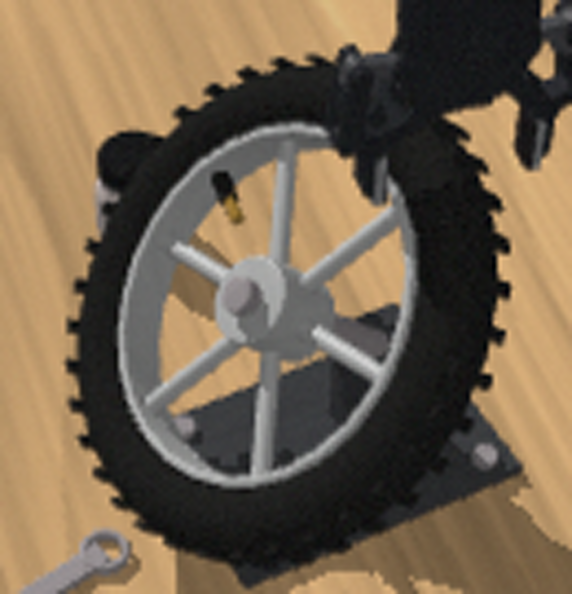

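View pics/scenec.png

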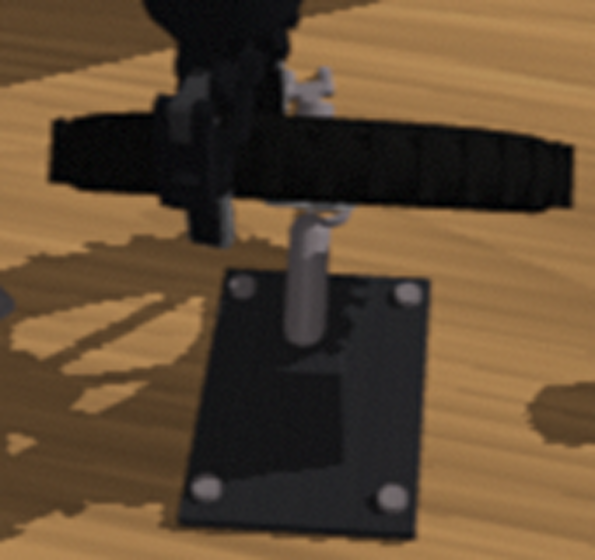

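The side crop shows the stem at upper left, root near crop (220,180), between the spokes ending at (287,150) and (175,245). The nut is at (240,295). The scene crop gives the plate's corners: (228,270), (430,280), (413,537), (180,522).

Run:
```python
from h import *
c=cam('scene');d=cam('side')
P=[onplane(c,np.array(u)/3.5+[180,170],[0,0,.01],[0,0,1]) for u in[(228,270),(430,280),(413,537),(180,522)]]
P=np.array(P);v=P[2]-P[1]+P[3]-P[0];w=P[1]-P[0]+P[2]-P[3]
print(P.round(3),np.degrees([np.arctan2(v[1],v[0]),np.arctan2(-w[0],w[1])]))
S=lambda u:np.array(u)/4.4+[235,120]
pairs=[((287,150),(258,470)),((175,245),(378,375)),((400,210),(150,402))]
L=[np.cross([*S(a),1],[*S(b),1]) for a,b in pairs]
x=np.linalg.svd(np.array([l/np.linalg.norm(l[:2]) for l in L]))[2][-1];hc=x[:2]/x[2]
H=onplane(d,hc,[0,0,.16],[0,0,1]);N=onplane(d,S((240,295)),[0,0,.16+.037*.707],[0,0,1])
print('hub',hc,H,'nut',N)
for yaw in(8,10,12):
    a=np.radians(yaw);X=np.array([np.cos(a),np.sin(a),0]);Y=np.array([-X[1],X[0],0]);Z=np.array([0,0,1]);n=(Z-X)/2**.5;u=(X+Z)/2**.5
    H2=N-.037*n
    for h in(H,H2):
        o=[]
        for p in[(287,150),(175,245),(150,402),(258,470),(378,375),(400,210),(220,180),(235,218)]:
            q=onplane(d,S(p),h,n)-h;o.append((round(np.degrees(np.arctan2(q@Y,-q@u))%360),round(1000*np.linalg.norm(q))))
        print(yaw,h.round(3),o)
```

```text
[[ 0.534 -0.066  0.01 ]
 [ 0.512  0.068  0.01 ]
 [ 0.708  0.1    0.01 ]
 [ 0.73  -0.033  0.01 ]] [9.40844531 9.56219637]
hub [296.99188911 189.9217255 ] [0.57336363 0.00763291 0.16      ] nut [ 5.50470644e-01 -1.59153664e-04  1.86159000e-01]
8 [0.573 0.008 0.16 ] [(131, 98), (72, 96), (12, 103), (311, 97), (252, 93), (192, 100), (101, 100), (100, 70)]
8 [0.576 0.003 0.16 ] [(128, 101), (71, 102), (15, 107), (315, 95), (252, 87), (189, 96), (99, 106), (98, 75)]
10 [0.573 0.008 0.16 ] [(133, 97), (73, 93), (13, 103), (314, 97), (253, 92), (193, 99), (103, 98), (102, 68)]
10 [0.576 0.004 0.16 ] [(131, 99), (73, 99), (15, 106), (317, 95), (254, 86), (191, 96), (101, 103), (100, 73)]
12 [0.573 0.008 0.16 ] [(136, 96), (75, 91), (14, 102), (316, 96), (255, 90), (194, 99), (105, 96), (105, 67)]
12 [0.576 0.005 0.16 ] [(133, 98), (74, 96), (16, 105), (318, 95), (255, 86), (192, 96), (103, 100), (102, 71)]
```

Request:
arm_command(
  rows=[
    [[0,0,-40,0],[0,0,-80,0],[0,0,-120,0],[0,-30,-150,0.12],[0,-60,-150,0.24],[0,-90,-150,0.36],[0,-120,-150,0.48],[0,-120,-150,0.6]],
  ],
  gripper=0,
)

```text
time_s: 0.77
tcp_pos: [0.5507, 0.0007, 0.3535]
ee_rot: [-0.001, 0.886, 0.464, -0.001]
contact_force: [0.7, 0.3, 0.3]
grip_width: 0.0004
finger_force: 0.0
```

Request:
arm_command(
  rows=[
    [[0,0,0,0.12],[0,0,0,0.24],[0,0,0,0.36],[0,0,0,0.48],[0,0,0,0.6],[0,0,0,0.72],[0,0,0,0.805],[0,0,0,0.805]],
  ],
)

```text
time_s: 1.43
tcp_pos: [0.5547, 0.0001, 0.3534]
ee_rot: [-0.0, 0.997, 0.082, -0.001]
contact_force: [-0.6, -0.4, 0.0]
grip_width: -0.0003
finger_force: 0.0
```

Run:
```python
from h import *
s=arm.observe();print(s['time_s'],s['tcp_pos'],s['ee_rot'],s['contact_force'],s['grip_width'])
cv2.imwrite('pics/w1.png',capture('wrist'))
```

```text
1.4333 [5.54715523e-01 9.06803831e-05 3.53370728e-01] [-1.63744736e-04  9.96623760e-01  8.21020970e-02 -5.47623918e-04] [-0.59911759 -0.3913075   0.02128769] -0.0002828503015405111
```

View pics/w1.png

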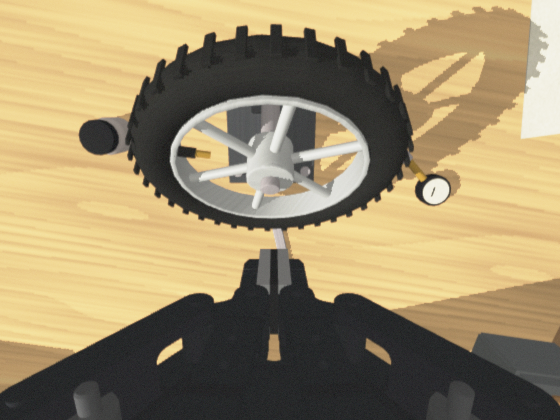

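The wrist view shows the wheel clearly: the hub is at about (270,160) and the stem is level on the left at (180..210,153). The spokes end near (290,105), (358,150), (326,193), (257,207), (190,178) and (204,126).

```bash
cat >> h.py <<'E'
def frame(yaw):
    a=np.radians(yaw);X=np.array([np.cos(a),np.sin(a),0]);Y=np.array([-X[1],X[0],0]);Z=np.array([0,0,1.]);return X,Y,Z,(Z-X)/2**.5,(X+Z)/2**.5
def phi(c,p,h,yaw=9.5):
    X,Y,Z,n,u=frame(yaw);q=onplane(c,p,h,n)-h;return round(np.degrees(np.arctan2(q@Y,-q@u))%360,1),round(1000*np.linalg.norm(q),1)
E
python3 - <<'E'
from h import *
s=arm.observe();w=cam('wrist',s)
pts=[(288,112),(358,150),(326,193),(257,207),(190,178),(204,126)]
L=[np.cross([*pts[i],1],[*pts[i+3],1]) for i in range(3)]
x=np.linalg.svd(np.array([l/np.linalg.norm(l[:2]) for l in L]))[2][-1];hc=x[:2]/x[2]
X,Y,Z,n,u=frame(9.5)
H=onplane(w,hc,[0,0,.16],Z);N=onplane(w,(267,181),[0,0,.186],Z)-.037*n
print(hc,H,N)
for h in(H,N):print([phi(w,p,h) for p in pts+[(178,153),(210,155)]])
# refined fit: hub xy, stem angle
H0=np.array([.5745,.006,.16])
print([phi(w,p,H0) for p in pts+[(178,153),(210,155)]])
# rim front inner circle r103 at n=+17 with H0
for h in (H0,H):
  t=np.linspace(0,2*np.pi,100);C=h+.017*n+.103*(np.outer(np.sin(t),Y)+np.outer(np.cos(t),u));p=proj(w,C);print(p.min(0),p.max(0))
E
```

```text
[271.5411204  163.75649421] [0.57175867 0.00631079 0.16      ] [0.58200587 0.01285191 0.15983705]
[(np.float64(191.1), np.float64(81.7)), (np.float64(255.0), np.float64(97.3)), (np.float64(311.8), np.float64(97.1)), (np.float64(11.7), np.float64(106.2)), (np.float64(73.7), np.float64(105.4)), (np.float64(132.9), np.float64(90.4)), (np.float64(100.7), np.float64(104.8)), (np.float64(103.1), np.float64(70.2))]
[(np.float64(198.0), np.float64(67.9)), (np.float64(265.8), np.float64(102.4)), (np.float64(317.1), np.float64(117.0)), (np.float64(8.0), np.float64(127.6)), (np.float64(63.8), np.float64(111.7)), (np.float64(125.3), np.float64(78.3)), (np.float64(90.8), np.float64(102.1)), (np.float64(88.2), np.float64(66.2))]
[(np.float64(191.2), np.float64(78.0)), (np.float64(257.5), np.float64(96.3)), (np.float64(313.9), np.float64(100.4)), (np.float64(11.7), np.float64(111.5)), (np.float64(71.6), np.float64(108.4)), (np.float64(130.5), np.float64(88.8)), (np.float64(98.2), np.float64(105.7)), (np.float64(99.5), np.float64(70.7))]
[177.63831141 103.24010343] [366.5154189  215.42882947]
[177.13526078 106.55427839] [365.5874764  217.21058601]
```

```bash
cat > wp.py <<'E'
from h import *
H=np.array([.573,.007,.16]);X,Y,Z,n,u=frame(9.5)
def tcp(f,r,b,h):
    f=np.radians(f);return H+(r*(np.sin(f)*Y-np.cos(f)*u)+b*(np.cos(f)*Y+np.sin(f)*u)+h*n)/1000
def tool(p,s):
    q=s['ee_rot'];M=R.from_quat([q[1],q[2],q[3],q[0]]).as_matrix();return (M.T@(p-s['tcp_pos'])*1000).round(1)
E
python3 - <<'E'
from wp import *
s=arm.observe()
for f in range(140,25,-10):
    r=np.interp(f,[30,90,132],[75,65,50]);c=abs(np.cos(np.radians(f)))
    b=3+14*c;h=np.interp(f,[30,60,90],[-3,3,5]);p=tcp(f,r,b,h)
    print(f,p.round(3),tool(p,s), 'stand xyz',np.round([(p-H)@X*1e3,(p-H)@Y*1e3,(p-H)@Z*1e3]))
E
```

```text
140 [0.599 0.033 0.197] [ 49.1 -25.3 156.6] stand xyz [30. 22. 37.]
130 [0.594 0.042 0.193] [ 45.4 -34.8 160.3] stand xyz [26. 31. 33.]
120 [0.588 0.052 0.189] [ 41.1 -45.7 164.6] stand xyz [22. 42. 29.]
110 [0.58  0.061 0.183] [ 35.  -55.4 170.7] stand xyz [16. 52. 23.]
100 [0.571 0.067 0.175] [ 27.2 -63.3 178.6] stand xyz [ 8. 60. 15.]
90 [0.561 0.071 0.166] [ 18.  -68.7 187.8] stand xyz [-1. 65.  6.]
80 [0.555 0.071 0.159] [ 12.  -70.3 194.8] stand xyz [-7. 67. -1.]
70 [0.548 0.071 0.151] [  5.5 -70.6 202.2] stand xyz [-14.  67.  -9.]
60 [0.542 0.068 0.143] [ -1.3 -69.4 210. ] stand xyz [-21.  66. -17.]
50 [0.536 0.064 0.135] [ -7.3 -66.4 218.8] stand xyz [-27.  63. -25.]
40 [0.531 0.058 0.126] [-13.3 -61.4 227.7] stand xyz [-33.  58. -34.]
30 [0.527 0.051 0.117] [-19.  -54.4 236.2] stand xyz [-38.  51. -43.]
```

Request:
arm_command(
  rows=[
    [[30,-20,0,0],[47,-30,20,0],[47,-30,60,0],[47,-30,100,0],[47,-30,125,0],[47,-30,140,0],[47,-31,150,0],[47,-31,150,0]],
  ],
)

```text
time_s: 2.15
tcp_pos: [0.5946, 0.0386, 0.2009]
ee_rot: [-0.001, 0.996, 0.084, -0.003]
contact_force: [-0.6, 0.5, 0.5]
grip_width: 0.0001
finger_force: 0.0
```

Run:
```python
from h import *
s=arm.observe();print(s['time_s'],s['tcp_pos'],s['contact_force'])
a=capture('wrist');b=capture('side')[110:260,225:375]
cv2.imwrite('pics/c2.png',np.hstack([a[:,40:440],cv2.resize(b,(400,420),interpolation=cv2.INTER_CUBIC)]))
```

```text
2.15 [0.59460157 0.03862746 0.2008545 ] [-0.61210561  0.50041465  0.45062782]
```

View pics/c2.png

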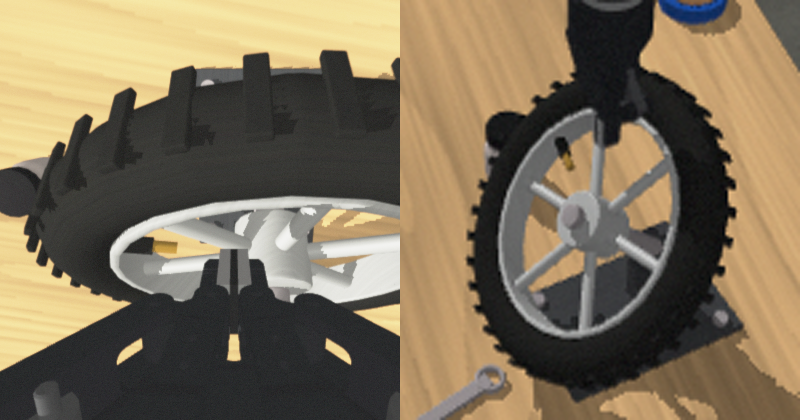

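The fingertip sits just above the upper-left spoke, clear of the tyre, with the stem ahead of it. I'm starting the push along the arc.

Request:
arm_command(
  rows=[
    [[0,0,6,0],[-2,-4,10,0],[-4,-9,12,0],[-6,-15,15,0],[-9,-20,18,0],[-12,-24,21,0],[-16,-28,25,0],[-16,-28,25,0]],
  ],
)

```text
time_s: 2.92
tcp_pos: [0.5743, 0.0642, 0.1778]
ee_rot: [-0.0, 0.997, 0.083, -0.001]
contact_force: [-0.0, -0.0, 0.0]
grip_width: 0.0
finger_force: 0.0
```

Run:
```python
from h import *
s=arm.observe();print(s['time_s'],s['tcp_pos'],s['contact_force'])
a=capture('wrist');b=capture('side')[110:260,225:375]
cv2.imwrite('pics/c3.png',np.hstack([a[:,40:440],cv2.resize(b,(400,420),interpolation=cv2.INTER_CUBIC)]))
```

```text
2.9167 [0.57429895 0.0642462  0.1778227 ] [-0.04234022 -0.00770676  0.0140217 ]
```

View pics/c3.png

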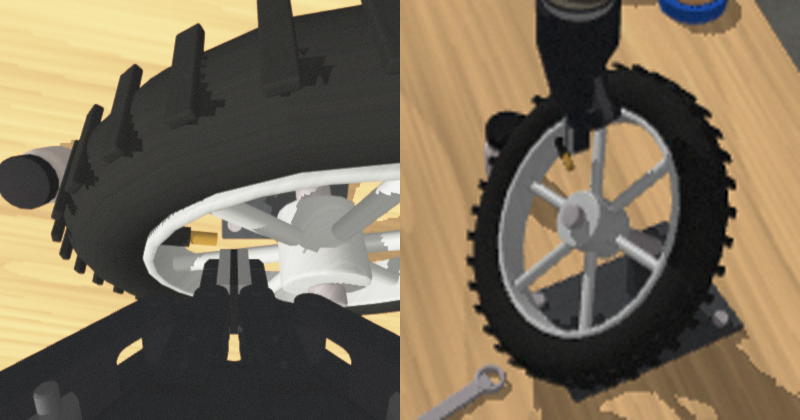

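The wheel hasn't turned: the stem is unchanged, and the tip passed in front of the spoke and is now near the stem at side crop (565,150). I'll triangulate the stem tip and a spoke root to correct the plane offset.

Run:
```python
from wp import *
def tri(cs,us):
    A=[];b=[]
    for c,p in zip(cs,us):
        o,d=ray(c,p);d/=np.linalg.norm(d);M=np.eye(3)-np.outer(d,d);A.append(M);b.append(M@o)
    x=np.linalg.lstsq(np.vstack(A),np.hstack(b),rcond=None)[0];return x,[(proj(c,x)[0]-p).round(1) for c,p in zip(cs,us)]
s=arm.observe()
w3=cam('wrist',s);d=cam('side')
w1=cam('wrist',dict(tcp_pos=[.554715,.00009,.35337],ee_rot=[-.00016,.99662,.0821,-.00055]))
for nm,cs,us in[('tip w1+w3',[w1,w3],[(210,155),(257,238)]),('tip all',[w1,w3,d],[(210,155),(257,238),(288.9,170)]),('tip w3 d',[w3,d],[(257,238),(288.9,170)]),
  ('tyre?',[w1,d],[(267,183),(289.5,187)])]:
    x,e=tri(cs,us);q=(x-H)*1e3;print(nm,x.round(4),'Y,u,n',q@Y,q@u,q@n,e)
p=s['tcp_pos'];q=(p-H)*1e3;print('tcp Y,u,n',q@Y,q@u,q@n,'side px',proj(d,p),'w3 px',proj(w3,p))
```

```text
tip w1+w3 [0.5721 0.0751 0.1683] Y,u,n 67.33016891871591 13.177301513944546 -1.3969466072164547 [array([ 0.9, -0.5]), array([-1.6,  0.9])]
tip all [0.5726 0.0749 0.1692] Y,u,n 67.00065927755672 14.119823962318033 -1.1446079627225145 [array([ 1. , -0.8]), array([-1.2,  0.7]), array([-0.2, -0.1])]
tip w3 d [0.5731 0.0743 0.1692] Y,u,n 66.3237735826168 14.48038332693976 -1.4048734269632417 [array([-0.1,  0.1]), array([0., 0.])]
tyre? [0.5526 0.0079 0.1776] Y,u,n 4.257190730782448 -1.6505498342762144 26.596994266407574 [array([ 0.2, -0.3]), array([-0.2, -0. ])]
tcp Y,u,n 55.37727157457865 21.601916674433465 4.960570596986047 side px [[291.05345192 169.98083352]] w3 px [[274.84663114 243.35718788]]
```

Run:
```python
import cv2,numpy as np
# enlarged crops: w1 (hub area) and c3's wrist part, for precise features
a=cv2.imread('pics/w1.png')[85:225,160:380];b=cv2.imread('pics/c3.png')[150:310,100:400]
a=cv2.resize(a,(440,280),interpolation=cv2.INTER_CUBIC);b=cv2.resize(b,(600,320),interpolation=cv2.INTER_CUBIC)
c=np.zeros((600,600,3),np.uint8);c[:280,:440]=a;c[280:]=b;cv2.imwrite('pics/d.png',c)
```

```text
(no output)
```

View pics/d.png

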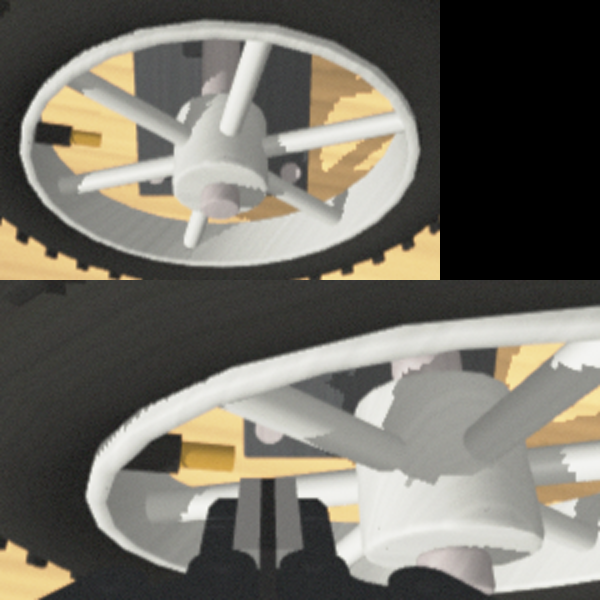

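The stem tip triangulates to n = -1 mm, so the plane is right. The tip is only about 17 mm wide, so it must go deeper. I'll push the lower-left spoke (72°) first, inside the stem's reach, with the tip at n about -3.

Run:
```python
from wp import *
s=arm.observe()
print('above',tool(tcp(72,48,14,0)+[0,0,.06],s))
for f,b,h in[(72,14,0),(72,12,-3),(65,11,-4),(60,11,-5),(55,11,-6),(50,11,-7),(45,11,-8),(40,11,-8)]:
    p=tcp(f,48+(72-f)*.2,b,h);print(f,tool(p,s),np.round([(p-H)@Y*1e3,(p-H)@u*1e3]))
```

```text
above [-12.9   5.4 -40.1]
72 [-12.8   5.4  19.9] [50. -2.]
72 [-12.1   6.   23.3] [49. -3.]
65 [-16.6   6.   29.3] [ 49. -11.]
60 [-19.3   6.2  33.4] [ 49. -16.]
55 [-22.    7.   37.5] [ 48. -20.]
50 [-24.7   8.2  41.6] [ 47. -25.]
45 [-27.3   9.8  45.6] [ 46. -30.]
40 [-30.6  12.   48.9] [ 43. -35.]
```

Request:
arm_command(
  rows=[
    [[0,2,-35,0],[-13,6,-38,0],[-13,6,-10,0],[-13,6,8,0],[-13,6,17,0],[-13,6,22,0],[-15,6,26,0],[-15,6,26,0]],
  ],
)

```text
time_s: 3.68
tcp_pos: [0.5618, 0.0549, 0.1527]
ee_rot: [-0.0, 0.997, 0.083, -0.0]
contact_force: [0.4, -0.3, -0.2]
grip_width: -0.0
finger_force: 0.0
```

Request:
arm_command(
  rows=[
    [[-2,0,4,0],[-4,0,8,0],[-6,1,11,0],[-8,1,14,0],[-8,1,14,0]],
  ],
)

```text
time_s: 4.1
tcp_pos: [0.5534, 0.0526, 0.1383]
ee_rot: [-0.0, 0.997, 0.083, -0.001]
contact_force: [-0.6, 0.8, 0.0]
grip_width: -0.0
finger_force: 0.0
```

Run:
```python
from wp import *
s=arm.observe();q=(s['tcp_pos']-H)*1e3;print(s['time_s'],q@Y,q@u,q@n,s['contact_force'])
a=capture('wrist');b=capture('side')[110:260,225:375]
cv2.imwrite('pics/c4.png',np.hstack([a[:,40:440],cv2.resize(b,(400,420),interpolation=cv2.INTER_CUBIC)]))
```

```text
4.1 48.21638342396369 -23.6845565232835 -7.057695175663509 [-0.61954034  0.79696148  0.01802869]
```

View pics/c4.png

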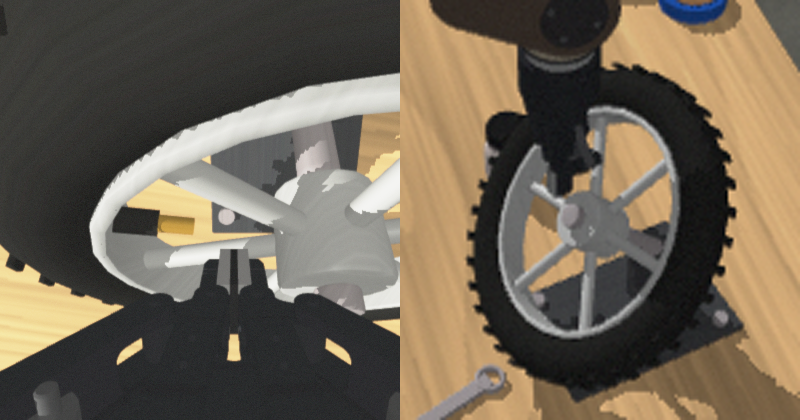

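The wheel has still hardly moved. The tip's top edge appears at row 249 of the wrist picture, lower than the TCP's projection at row 243. I'll check where the real tip lies relative to the TCP.

Run:
```python
from wp import *
s=arm.observe();w=cam('wrist',s);d=cam('side');sc=cam('scene')
q=s['ee_rot'];M=R.from_quat([q[1],q[2],q[3],q[0]]).as_matrix()
for x in(0,11,-11):
  for z in(0,-10,-20):
    p=s['tcp_pos']+M@np.array([x,8.6,z])/1e3;a=proj(w,p)[0];b=proj(d,p)[0];print(x,z,'wcrop',(a-[40,0]).round(),'sidecrop',((b-[225,110])*[2.667,2.8]).round())
a=capture('wrist')[215:315,200:350];b=capture('side')[150:200,262:322];c=capture('scene')[150:260,200:310]
cv2.imwrite('pics/e.png',np.vstack([np.hstack([cv2.resize(a,(450,300),interpolation=3),cv2.resize(b,(350,300),interpolation=3)]),np.hstack([cv2.resize(c,(300,300),interpolation=3),np.zeros((300,500,3),np.uint8)])]))
```

```text
0 0 wcrop [250. 243.] sidecrop [163. 216.]
0 -10 wcrop [250. 250.] sidecrop [163. 209.]
0 -20 wcrop [251. 258.] sidecrop [163. 202.]
11 0 wcrop [250. 226.] sidecrop [173. 212.]
11 -10 wcrop [251. 232.] sidecrop [173. 205.]
11 -20 wcrop [252. 239.] sidecrop [173. 198.]
-11 0 wcrop [249. 261.] sidecrop [153. 220.]
-11 -10 wcrop [250. 268.] sidecrop [153. 213.]
-11 -20 wcrop [251. 277.] sidecrop [153. 205.]
```

View pics/e.png

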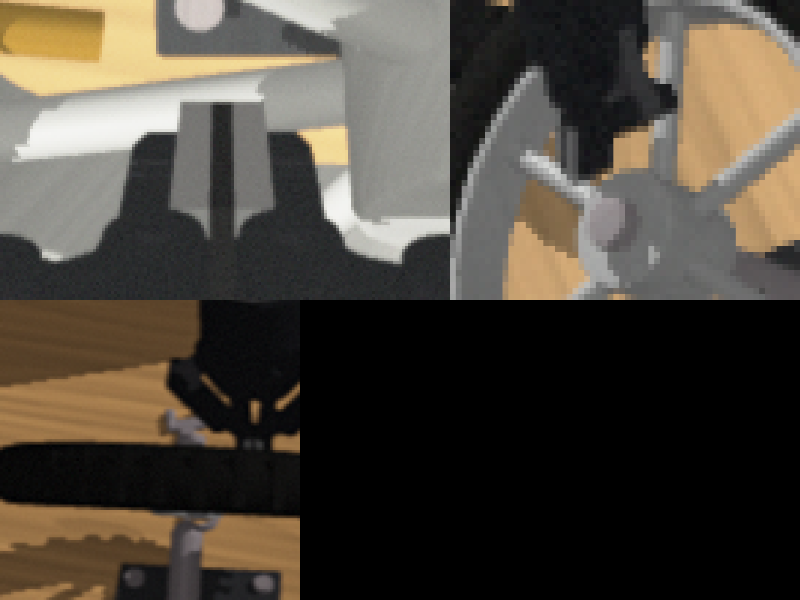

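Both views put the real fingertip 20–30 mm short of the reported TCP: the wrist view shows it at row 249 and the side crop at row 193. The lack of contact agrees. I'll feel downward for the spoke.

Request:
arm_command(
  rows=[
    [[0,0,4,0],[0,0,8,0],[0,0,8,0]],
  ],
)

```text
time_s: 4.6
tcp_pos: [0.5536, 0.0527, 0.1298]
ee_rot: [-0.0, 0.997, 0.083, -0.001]
contact_force: [0.8, 0.8, -0.5]
grip_width: -0.0001
finger_force: 0.0
```

Request:
arm_command(
  rows=[
    [[0,0,4,0],[0,0,8,0],[0,0,8,0]],
  ],
)

```text
time_s: 4.85
tcp_pos: [0.5545, 0.0525, 0.1241]
ee_rot: [0.0, 0.997, 0.083, 0.0]
contact_force: [-1.5, -0.9, 1.9]
grip_width: 0.0003
finger_force: 0.9
```

Run:
```python
from wp import *
s=arm.observe();q=(s['tcp_pos']-H)*1e3;print(s['time_s'],q@Y,q@u,q@n,s['contact_force'])
a=capture('wrist');b=capture('side')[110:260,225:375]
cv2.imwrite('pics/c5.png',np.hstack([a[:,40:440],cv2.resize(b,(400,420),interpolation=cv2.INTER_CUBIC)]))
```

```text
4.85 47.94959763809076 -32.925664205216165 -17.81274233670447 [-1.52240857 -0.88300215  1.93737826]
```

View pics/c5.png

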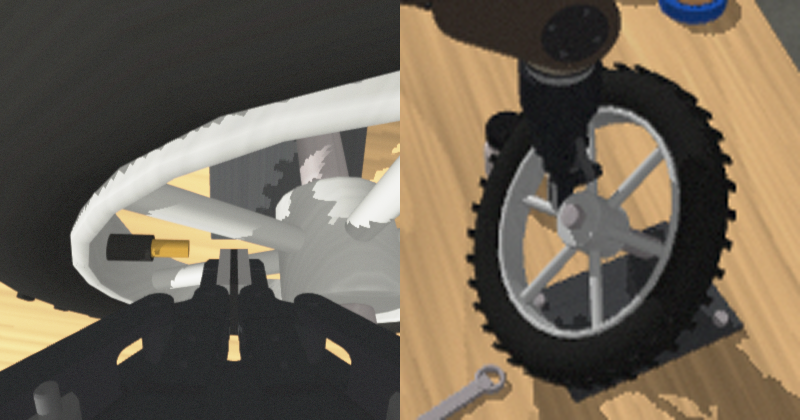

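Contact now: about 2 N, and the spokes have visibly turned a few degrees. The real tip is therefore about 27 mm above the reported TCP. I've used up my picture views (this was the 11th, one over the limit of 10), so from here I measure the wheel numerically from the brass tip's colour.

```bash
cat >> wp.py <<'E'
def meas(verbose=True):
    s=arm.observe();out=[]
    for nm in('wrist','side'):
        c=cam(nm,s);im=capture(nm);hsv=cv2.cvtColor(im,cv2.COLOR_BGR2HSV).astype(int)
        fs=np.arange(0,360,1.);rs=np.arange(60,78,1.)
        F,G=np.meshgrid(np.radians(fs),rs/1e3)
        P=H+G.ravel()[:,None]*(np.sin(F).ravel()[:,None]*Y-np.cos(F).ravel()[:,None]*u)
        p=proj(c,P).round().astype(int);ok=(p[:,0]>=0)&(p[:,0]<560)&(p[:,1]>=0)&(p[:,1]<420);p=p.clip(0,[559,419])
        v=hsv[p[:,1],p[:,0]];m=ok&(v[:,1]>175)&(v[:,0]>10)&(v[:,0]<32)&(v[:,2]>70)
        m=m.reshape(len(rs),-1).sum(0);k=fs[m>=3]
        # bright grey spokes at r=88
        P=H+.088*(np.outer(np.sin(np.radians(fs)),Y)-np.outer(np.cos(np.radians(fs)),u));p=proj(c,P).round().astype(int)
        ok=(p[:,0]>=0)&(p[:,0]<560)&(p[:,1]>=0)&(p[:,1]<420);p=p.clip(0,[559,419]);g=hsv[p[:,1],p[:,0]]
        sp=fs[ok&(g[:,1]<45)&(g[:,2]>110)];dk=fs[ok&(g[:,2]<45)]
        run=lambda a:[] if len(a)==0 else [(int(x[0]),int(x[-1])) for x in np.split(a,np.where(np.diff(a)>2)[0]+1)]
        print(nm,'brass',run(k),'grey',run(sp),'dark',run(dk))
    q=(s['tcp_pos']-H)*1e3;print('t',s['time_s'],'tcp Y,u,n',(q@Y).round(1),(q@u).round(1),(q@n).round(1),'F',s['contact_force'].round(1))
    return s
E
python3 -c "
from wp import *
meas()"
```

```text
wrist brass [] grey [(4, 13), (31, 31), (36, 36), (53, 84), (115, 129), (138, 188), (274, 350)] dark [(0, 2), (18, 19), (25, 29), (39, 39), (42, 46), (49, 51), (93, 102), (353, 359)]
side brass [] grey [(1, 8), (42, 45), (53, 58), (62, 69), (72, 73), (76, 77), (80, 81), (124, 125), (179, 188), (243, 243), (300, 307), (351, 359)] dark [(86, 112), (120, 123), (247, 248), (251, 270), (312, 322), (345, 347)]
t 4.95 tcp Y,u,n 47.9 -33.1 -18.0 F [-1.8 -0.5  4.8]
```

Run:
```python
from wp import *
s=arm.observe()
for f in(64,60,55,50,45,40,35):
    b=4+9*np.cos(np.radians(f));h=np.interp(f,[35,64],[-2,2]);p=tcp(f,50,b,h)-[0,0,.027]
    print(f,tool(p,s),np.round([(p-H)@Y*1e3,(p-H)@u*1e3]))
```

```text
64 [-1.2 -0.5 -0.2] [ 48. -34.]
60 [-2.8  0.3  2.2] [ 48. -37.]
55 [-4.8  1.7  5.2] [ 46. -40.]
50 [-6.8  3.3  8.1] [ 45. -44.]
45 [-8.7  5.2 11. ] [ 43. -47.]
40 [-10.5   7.4  13.8] [ 40. -50.]
35 [-12.3   9.9  16.5] [ 38. -54.]
```

Request:
arm_command(
  rows=[
    [[-2,0,2,0],[-3,0.5,4,0],[-5,2,6,0],[-7,3.5,9,0],[-8.5,5,11,0],[-10,6.5,13,0],[-10,6.5,13,0]],
  ],
)

```text
time_s: 5.63
tcp_pos: [0.5456, 0.0461, 0.1132]
ee_rot: [-0.002, 0.997, 0.082, 0.0]
contact_force: [-10.1, 5.5, 16.6]
grip_width: 0.0005
finger_force: 4.8
```

```bash
python3 -c "
from wp import *
meas()"
```

```text
wrist brass [] grey [(0, 11), (33, 34), (47, 64), (84, 111), (145, 145), (159, 166), (279, 359)] dark [(13, 25), (40, 45), (74, 81)]
side brass [] grey [(0, 1), (42, 47), (53, 54), (59, 59), (62, 63), (157, 166), (219, 223), (278, 286), (340, 347), (351, 359)] dark [(70, 70), (74, 114), (254, 275), (300, 301), (314, 324)]
t 5.6333 tcp Y,u,n 43.1 -47.6 -18.5 F [-10.1   5.5  16.6]
```

The wheel has turned about 22° more: spokes are now at 42° and 102° and the stem at 72°. The 17 N along the axle suggests the hand is touching the hub or nut, so I'll retract. Next is the spoke at 102°, pushed at a smaller radius with the finger offset forward to keep the body off the tyre.

Request:
arm_command(
  rows=[
    [[-1,-2,-8,0],[-1,-2,-35,0],[0,0,-65,0],[0,0,-65,0]],
  ],
)

```text
time_s: 6.07
tcp_pos: [0.5494, 0.0442, 0.1812]
ee_rot: [0.001, 0.997, 0.083, 0.006]
contact_force: [1.5, -0.2, 1.0]
grip_width: 0.0002
finger_force: 0.0
```

```bash
cat >> wp.py <<'E'
def P(f,r,dx,dz,dy=0):
    f=np.radians(f);return H+(r*(np.sin(f)*Y-np.cos(f)*u)+dx*X+dy*Y+(dz-27)*Z)/1000
E
python3 - <<'E'
from wp import *
s=meas()
for f,r,dx,dz,dy in[(102,42,-8,36,0),(102,42,-8,16,0),(102,42,-8,6,0),(95,44,-7,6,1),(88,46,-6,6,2),(80,48,-5,6,2),(72,50,-4,6,3),(65,52,-3,5,4),(58,54,-3,4,6),(50,56,-3,3,8)]:
    p=P(f,r,dx,dz,dy);q=(p-H)*1e3;print(f,tool(p,s),np.round([q@X,q@Y,q@Z]))
E
```

```text
wrist brass [] grey [(0, 25), (31, 66), (82, 82), (96, 109), (159, 169), (216, 229), (246, 359)] dark [(27, 29), (78, 80)]
side brass [] grey [(1, 1), (42, 47), (157, 165), (219, 223), (278, 286), (340, 347), (351, 359)] dark [(70, 70), (74, 74), (93, 119), (124, 129), (234, 235), (247, 248), (254, 275), (300, 303), (314, 324)]
t 6.0667 tcp Y,u,n 40.6 2.8 27.1 F [ 1.5 -0.2  1. ]
102 [15.3 -0.5  6.2] [-2. 41. 15.]
102 [15.1 -0.5 26.2] [-2. 41. -5.]
102 [15.  -0.6 36.2] [ -2.  41. -15.]
95 [12.5 -4.3 39.6] [ -4.  45. -18.]
88 [ 9.6 -7.5 43.4] [ -7.  48. -22.]
80 [ 5.8 -8.8 48.1] [-11.  49. -27.]
72 [  1.7 -10.1  53.1] [-15.  51. -32.]
65 [ -2.  -10.7  58.7] [-19.  51. -38.]
58 [ -6.8 -11.4  64.3] [-23.  52. -43.]
50 [-12.1 -10.5  70.5] [-28.  51. -49.]
```

Run:
```python
from wp import *
s=arm.observe()
for f,r,dx,dz,dy in[(102,42,-8,12,0),(96,43,-8,6,0),(88,47,-7,6,1),(80,52,-7,6,2),(75,57,-6,6,3),(70,62,-6,6,4),(65,68,-6,5,4),(60,74,-6,5,5),(55,78,-6,4,6),(50,81,-6,3,7),(46,83,-6,3,8)]:
    p=P(f,r,dx,dz,dy);q=(p-H)*1e3;a=[q@X,q@Y,q@Z];c=np.array([a[0]+38,a[1]+42.5,a[2]+73]);n_=(c[2]-c[0])/2**.5;s_=(c[2]+c[0])/2**.5
    print(f,tool(p,s)-[15,0,10],np.round(a),'tyre margin',np.round(np.hypot(128-np.hypot(s_,c[1]),n_)-22,1) , 'hub: bodyz',round(c[2]),'inY',round(a[1]-42.5))
```

```text
102 [ 3.   0.2 15.1] [-2. 41. -9.] tyre margin 5.0 hub: bodyz 64 inY -1
96 [ 0.  -1.5 24.1] [ -5.  43. -18.] tyre margin 5.2 hub: bodyz 55 inY 0
88 [-3.4 -6.7 28.4] [ -8.  48. -22.] tyre margin 3.8 hub: bodyz 51 inY 5
80 [ -8.6 -11.9  33.6] [-13.  53. -27.] tyre margin 3.0 hub: bodyz 46 inY 11
75 [-11.7 -16.8  37.6] [-16.  58. -31.] tyre margin 0.9 hub: bodyz 42 inY 16
70 [-16.3 -21.   42.2] [-21.  62. -36.] tyre margin -0.3 hub: bodyz 37 inY 20
65 [-21.6 -24.3  48.5] [-26.  66. -42.] tyre margin -1.3 hub: bodyz 31 inY 23
60 [-27.5 -27.8  54.3] [-32.  69. -48.] tyre margin -2.4 hub: bodyz 25 inY 27
55 [-33.  -28.6  60.8] [-38.  70. -55.] tyre margin -2.5 hub: bodyz 18 inY 27
50 [-38.2 -27.8  66.9] [-43.  69. -61.] tyre margin -1.7 hub: bodyz 12 inY 27
46 [-42.1 -26.4  70.9] [-47.  68. -65.] tyre margin -0.5 hub: bodyz 8 inY 25
```

Request:
arm_command(
  rows=[
    [[15,0,6,0],[15,0,10,0],[15,0,10,0]],
  ],
)

```text
time_s: 6.42
tcp_pos: [0.5586, 0.0472, 0.1619]
ee_rot: [-0.0, 0.997, 0.083, -0.003]
contact_force: [-0.5, -0.7, -0.5]
grip_width: -0.0002
finger_force: 0.0
```

Request:
arm_command(
  rows=[
    [[3,0,14,0],[1,-1,20,0],[0,-2,24,0],[-2,-4,26,0],[-3.5,-6.5,28.5,0],[-6,-8.5,31,0],[-8.5,-10.5,33.5,0],[-8.5,-10.5,33.5,0]],
  ],
)

```text
time_s: 7.08
tcp_pos: [0.5484, 0.0564, 0.13]
ee_rot: [-0.0, 0.997, 0.083, -0.001]
contact_force: [-0.6, 0.6, -0.2]
grip_width: -0.0003
finger_force: 0.0
```

```bash
python3 -c "
from wp import *
meas()"
```

```text
wrist brass [] grey [(0, 19), (29, 34), (40, 46), (56, 58), (77, 105), (143, 172), (275, 359)] dark [(22, 26), (37, 39), (51, 51), (70, 75)]
side brass [] grey [(0, 1), (35, 43), (53, 54), (57, 59), (152, 161), (214, 220), (273, 280), (335, 341), (351, 359)] dark [(64, 66), (84, 105), (232, 235), (247, 248), (251, 268), (308, 313), (325, 330), (345, 347)]
t 7.0833 tcp Y,u,n 52.8 -32.6 -9.8 F [-0.6  0.6 -0.2]
```

The tip slipped off the front of the spoke after about 5°: the spokes are now at 37° and 97°. It needs to sit more squarely behind the spoke.

```bash
cat >> wp.py <<'E'
def plan(L,s,off=(0,0,0)):
  for f,r,dx,dz,dy in L:
    p=P(f,r,dx,dz,dy);q=(p-H)*1e3;a=[q@X,q@Y,q@Z];o=[]
    for b in(73,81):
      c=np.array([a[0]+38,a[1]+42.5,a[2]+b]);n_=(c[2]-c[0])/2**.5;s_=(c[2]+c[0])/2**.5;o.append(np.round(np.hypot(128-np.hypot(s_,c[1]),n_)-22,1))
    print(f,tool(p,s)-off,np.round(a),'tyre',o,'bodyz',round(a[2]+73),'inY',round(a[1]-42.5))
E
python3 - <<'E'
from wp import *
plan([(97,42,2,45,0),(97,42,2,20,0),(97,40,2,8,0),(92,42,2,4,0),(86,44,2,3,1),(80,46,2,3,2),(75,49,2,3,3),(70,52,2,3,4),(65,56,1,2,5),(60,60,1,2,6),(55,64,0,1,8)],arm.observe())
E
```

```text
97 [ 20.8  10.8 -51. ] [ 6. 42. 22.] tyre [np.float64(14.1), np.float64(20.1)] bodyz 95 inY -1
97 [ 20.8  10.8 -26. ] [ 6. 42. -3.] tyre [np.float64(-0.1), np.float64(3.3)] bodyz 70 inY -1
97 [ 20.6  12.8 -13.8] [  5.  40. -16.] tyre [np.float64(-0.4), np.float64(-0.1)] bodyz 57 inY -3
92 [18.2 10.5 -7.4] [  3.  42. -22.] tyre [np.float64(0.5), np.float64(-0.1)] bodyz 51 inY -1
86 [15.   7.6 -3.2] [ -0.  45. -26.] tyre [np.float64(1.0), np.float64(0.3)] bodyz 47 inY 2
80 [11.6  5.2  0.3] [ -4.  47. -30.] tyre [np.float64(1.6), np.float64(1.0)] bodyz 43 inY 5
75 [8.3 2.2 3.6] [ -7.  50. -33.] tyre [np.float64(1.3), np.float64(1.0)] bodyz 40 inY 8
70 [ 4.7 -0.4  7.2] [-11.  53. -37.] tyre [np.float64(1.4), np.float64(1.3)] bodyz 36 inY 10
65 [-0.5 -3.2 12.4] [-16.  56. -42.] tyre [np.float64(1.6), np.float64(1.8)] bodyz 31 inY 13
60 [-5.  -5.5 16.9] [-20.  58. -46.] tyre [np.float64(1.6), np.float64(2.1)] bodyz 27 inY 15
55 [-10.7  -7.9  22.6] [-26.  60. -52.] tyre [np.float64(1.3), np.float64(2.2)] bodyz 21 inY 18
```

Request:
arm_command(
  rows=[
    [[0,3,-30,-0.12],[5,6,-50,-0.24],[12,10,-50,-0.36],[20,11,-50,-0.48],[21,11,-50,-0.6],[21,11,-50,-0.72],[21,11,-50,-0.78],[21,11,-50,-0.78]],
  ],
)

```text
time_s: 7.85
tcp_pos: [0.5726, 0.0487, 0.1811]
ee_rot: [-0.0, 0.89, 0.456, -0.0]
contact_force: [0.3, 0.2, -0.1]
grip_width: -0.0002
finger_force: 0.0
```

```bash
cat >> wp.py <<'E'
def plan2(L,s,roll0):
  # roll0: roll of hand from stand-aligned now; rows give the roll wanted
  for f,r,dx,dz,dy,ro in L:
    p=P(f,r,dx,dz,dy);q=(p-H)*1e3;a=np.array([q@X,q@Y,q@Z]);m=99;hub=99
    for e in np.linspace(0,1,41):
      for k in range(4):
        A=np.array([(38,42.5),(38,-42.5),(-38,-42.5),(-38,42.5)]);v=A[k]*(1-e)+A[(k+1)%4]*e
        c,sn=np.cos(ro),np.sin(ro);x=a[0]+c*v[0]+sn*v[1];y=a[1]-sn*v[0]+c*v[1];z=a[2]+73
        n_=(z-x)/2**.5;s_=(z+x)/2**.5
        m=min(m,np.hypot(128-np.hypot(s_,y),n_)-22)
        if np.hypot(s_,y)<27:hub=min(hub,n_-25)
        if np.hypot(s_,y)<11:hub=min(hub,n_-37)
    print(f,tool(p,s),round(ro-roll0,2),np.round(a),'tyre',round(m,1),'hub',round(hub,1))
E
python3 - <<'E'
from wp import *
s=meas()
plan2([(97,42,2,30,0,-.78),(97,42,2,20,0,-.78),(97,41,2,8,0,-.78),(92,42,2,4,0,-.78),(86,44,2,3,1,-.78),(80,46,2,3,2,-.78),(75,49,2,3,3,-.78),(70,52,2,3,4,-.78),(70,52,2,3,4,-.4),(65,56,1,2,5,-.3),(60,60,1,2,6,-.15),(55,64,0,1,8,0)],s,-.78)
E
```

```text
wrist brass [] grey [(11, 59), (90, 104), (122, 184), (209, 224), (274, 285)] dark [(69, 74), (271, 271), (340, 340), (357, 357)]
side brass [(69, 70)] grey [(0, 1), (37, 43), (53, 54), (84, 84), (93, 100), (152, 161), (273, 280), (335, 341), (351, 359)] dark [(64, 66), (105, 105), (113, 114), (120, 127), (135, 140), (232, 235), (247, 248), (254, 257), (260, 263), (266, 266), (296, 297), (308, 313), (325, 326), (330, 330), (345, 347)]
t 7.85 tcp Y,u,n 41.2 19.6 10.3 F [ 0.3  0.2 -0.1]
97 [-0.3 -1.  14.5] 0.0 [ 6. 42.  7.] tyre 1.8 hub 99
97 [-0.3 -1.  24.5] 0.0 [ 6. 42. -3.] tyre 5.5 hub 99
97 [-1.1 -0.3 36.6] 0.0 [  6.  41. -15.] tyre 13.5 hub 99
92 [-1.9 -3.  43.1] 0.0 [  3.  42. -22.] tyre 18.9 hub 20.6
86 [-2.2 -7.3 47.3] 0.0 [ -0.  45. -26.] tyre 18.2 hub 14.7
80 [ -2.9 -11.5  50.8] 0.0 [ -4.  47. -30.] tyre 17.9 hub 10.4
75 [ -3.2 -16.   54.1] 0.0 [ -7.  50. -33.] tyre 16.9 hub 5.2
70 [ -3.9 -20.3  57.7] 0.0 [-11.  53. -37.] tyre 16.1 hub 0.5
70 [ -3.9 -20.3  57.7] 0.38 [-11.  53. -37.] tyre 4.2 hub 2.7
65 [ -5.6 -26.   62.9] 0.48 [-16.  56. -42.] tyre 1.6 hub -1.9
60 [ -7.2 -30.7  67.4] 0.63 [-20.  58. -46.] tyre 0.0 hub -6.9
55 [ -9.5 -36.5  73.1] 0.78 [-26.  60. -52.] tyre 1.3 hub -14.6
```

Run:
```python
from wp import *
s=arm.observe()
plan2([(97,42,-12,48,0,-.78),(97,42,-10,25,0,-.78),(97,42,-5,14,0,-.78),(97,42,2,8,0,-.78),(92,44,2,4,0,-.78),(86,47,2,3,1,-.78),(80,52,2,3,2,-.78),(75,57,2,3,3,-.78),(70,62,2,3,4,-.78),(65,68,1,2,5,-.78),(60,73,1,2,6,-.78),(55,76,0,1,8,-.78),(50,80,0,0,9,-.78)],s,-.78)
```

```text
97 [-10.3 -10.8  -3.4] 0.0 [-8. 42. 25.] tyre 17.0 hub 99
97 [-8.8 -9.4 19.6] 0.0 [-6. 42.  2.] tyre 13.9 hub 99
97 [-5.3 -5.9 30.6] 0.0 [-1. 42. -9.] tyre 14.0 hub 99
97 [-0.3 -1.  36.6] 0.0 [  6.  42. -15.] tyre 13.0 hub 99
92 [-0.5 -4.4 43.2] 0.0 [  3.  44. -22.] tyre 17.4 hub 21.7
86 [-0.2 -9.5 47.6] 0.0 [ -0.  48. -26.] tyre 16.3 hub 14.7
80 [  0.7 -16.2  51.6] 0.0 [ -4.  53. -30.] tyre 14.2 hub 8.3
75 [  1.2 -22.5  55.7] 0.0 [ -8.  58. -34.] tyre 12.3 hub 3.3
70 [  0.9 -28.7  60.3] 0.0 [-13.  62. -39.] tyre 10.6 hub 0.5
65 [ -0.5 -36.2  66.6] 0.0 [-19.  67. -45.] tyre 8.9 hub -1.4
60 [ -2.6 -41.9  72.1] 0.0 [-25.  69. -51.] tyre 7.8 hub -2.4
55 [ -6.2 -46.9  78.1] 0.0 [-31.  70. -57.] tyre 7.4 hub -3.3
50 [-10.1 -50.8  84.6] 0.0 [-36.  70. -63.] tyre 6.5 hub -3.1
```

Request:
arm_command(
  rows=[
    [[-10,-11,0,0],[-9,-9.5,19,0],[-5,-6,30,0],[0,-1,36,0],[0,-3,41,0],[0,-5,44,0],[0,-9.5,48,0],[0,-9.5,48,0]],
  ],
)

```text
time_s: 8.62
tcp_pos: [0.5662, 0.0538, 0.1345]
ee_rot: [0.001, 0.89, 0.455, 0.001]
contact_force: [-0.0, -0.3, 0.3]
grip_width: -0.0
finger_force: 0.5
```

```bash
python3 -c "
from wp import *
meas()"
```

```text
wrist brass [] grey [(21, 44), (63, 90), (111, 178), (193, 211), (348, 349)] dark [(58, 60), (292, 303), (343, 345), (355, 355), (359, 359)]
side brass [] grey [(0, 1), (18, 26), (40, 45), (59, 59), (68, 69), (76, 85), (137, 138), (199, 205), (260, 265), (319, 326), (351, 359)] dark [(49, 50), (55, 55), (93, 129), (148, 158), (247, 248), (254, 256), (269, 270), (273, 275), (301, 305), (345, 347)]
t 8.6167 tcp Y,u,n 47.3 -17.3 -18.7 F [-0.  -0.3  0.3]
```

It works: the spokes turned 15°, so the pushed spoke is at 82° and the stem at 52°. Continuing the same push.

Request:
arm_command(
  rows=[
    [[0.5,-3.5,2,0],[0.5,-7,4,0],[1,-10,6,0],[1,-13,8,0],[1,-16,10,0],[1,-19,12.5,0],[0,-23,15.5,0],[0,-23,15.5,0]],
  ],
)

```text
time_s: 9.38
tcp_pos: [0.5444, 0.0684, 0.1165]
ee_rot: [-0.001, 0.89, 0.456, -0.001]
contact_force: [1.0, -0.0, 1.8]
grip_width: 0.0002
finger_force: 0.7
```

```bash
python3 -c "
from wp import *
meas()"
```

```text
wrist brass [] grey [(54, 69), (87, 95), (111, 153)] dark [(9, 9), (12, 12), (23, 23), (310, 326)]
side brass [] grey [(0, 4), (44, 45), (51, 52), (55, 55), (59, 65), (115, 119), (176, 184), (239, 240), (298, 305), (351, 359)] dark [(27, 34), (68, 70), (78, 100), (133, 136), (247, 248), (254, 270), (273, 275), (306, 309), (321, 326), (345, 347)]
t 9.3833 tcp Y,u,n 65.2 -43.6 -18.0 F [ 1.  -0.   1.8]
```

Request:
arm_command(
  rows=[
    [[-0.5,-3,2.5,0],[-1.5,-6,5.5,0],[-2.5,-9,8.5,0],[-4,-12,11.5,0],[-6,-14.5,14.5,0],[-6,-14.5,14.5,0]],
  ],
)

```text
time_s: 9.98
tcp_pos: [0.5293, 0.0714, 0.1021]
ee_rot: [-0.001, 0.89, 0.455, -0.001]
contact_force: [-0.9, -0.4, 0.6]
grip_width: 0.0006
finger_force: 0.5
```

```bash
python3 -c "
from wp import *
meas()"
```

```text
wrist brass [] grey [(50, 62), (82, 85), (104, 113), (124, 132)] dark [(36, 36), (314, 314), (322, 323), (326, 341)]
side brass [] grey [(0, 1), (44, 45), (48, 52), (164, 172), (227, 230), (285, 290), (345, 359)] dark [(16, 21), (70, 87), (236, 236), (251, 268), (304, 313), (323, 326)]
t 9.9833 tcp Y,u,n 70.8 -63.9 -18.0 F [-0.9 -0.4  0.6]
```

The pushed spoke is at 48° and the stem at 18°. I'm retracting and taking the next spoke, at 108°, down to 90°.

Request:
arm_command(
  rows=[
    [[0,0,-30,0],[0,0,-65,0],[0,0,-95,0],[0,0,-95,0]],
  ],
)

```text
time_s: 10.42
tcp_pos: [0.5348, 0.0711, 0.2057]
ee_rot: [0.003, 0.89, 0.455, 0.005]
contact_force: [0.9, -0.9, 0.8]
grip_width: 0.0002
finger_force: 0.0
```

Run:
```python
from wp import *
s=meas()
plan2([(108,42,-12,48,0,-.78),(108,42,-10,25,0,-.78),(108,42,-5,14,0,-.78),(108,42,2,9,0,-.78),(103,42,2,5,0,-.78),(98,44,2,4,0,-.78),(93,47,2,3,1,-.78),(88,47,2,3,1,-.78)],s,-.78)
```

```text
wrist brass [] grey [(10, 22), (26, 55), (74, 77), (104, 114), (141, 148), (164, 172), (222, 279), (332, 353)] dark [(0, 0), (4, 7), (358, 358)]
side brass [] grey [(0, 1), (44, 45), (48, 54), (106, 112), (164, 172), (285, 292), (348, 359)] dark [(16, 21), (236, 236), (247, 248), (251, 270), (273, 275), (304, 313), (323, 329)]
t 10.4167 tcp Y,u,n 69.5 13.1 51.5 F [ 0.9 -0.9  0.8]
108 [-3.6 38.  15.9] 0.0 [-3. 40. 30.] tyre 14.4 hub 99
108 [-2.3 39.1 38.9] 0.0 [-1. 40.  7.] tyre 8.2 hub 99
108 [ 1.2 42.6 50. ] 0.0 [ 4. 40. -4.] tyre 7.5 hub 99
108 [ 6.1 47.4 55. ] 0.0 [11. 40. -9.] tyre 5.8 hub 99
103 [ 5.  44.9 61.5] 0.0 [  9.  41. -15.] tyre 11.6 hub 99
98 [ 5.1 41.3 64.8] 0.0 [  6.  44. -19.] tyre 14.3 hub 99
93 [ 6.3 36.4 68.4] 0.0 [  4.  48. -22.] tyre 14.2 hub 99
88 [ 4.3 34.3 71.2] 0.0 [  1.  48. -25.] tyre 15.7 hub 16.8
```

Request:
arm_command(
  rows=[
    [[0,18,0,0],[-3,38,10,0],[-3,38,15,0],[-3,38,15,0]],
  ],
)

```text
time_s: 10.85
tcp_pos: [0.5579, 0.0464, 0.1794]
ee_rot: [-0.002, 0.891, 0.455, -0.003]
contact_force: [0.1, 0.7, -0.8]
grip_width: 0.0
finger_force: 0.0
```

Run:
```python
from wp import *
s=arm.observe();print(s['tcp_pos'])
plan2([(108,42,-10,25,0,-.78),(108,42,-5,14,0,-.78),(108,42,2,9,0,-.78),(103,42,2,5,0,-.78),(98,44,2,4,0,-.78),(93,47,2,3,1,-.78),(88,47,2,3,1,-.78)],s,-.78)
```

```text
[0.55794467 0.04637158 0.17939967]
108 [ 4.4  6.3 12.2] 0.0 [-1. 40.  7.] tyre 8.2 hub 99
108 [ 8.   9.9 23.1] 0.0 [ 4. 40. -4.] tyre 7.5 hub 99
108 [13.  14.9 28.1] 0.0 [11. 40. -9.] tyre 5.8 hub 99
103 [12.  12.5 34.6] 0.0 [  9.  41. -15.] tyre 11.6 hub 99
98 [12.2  9.  38. ] 0.0 [  6.  44. -19.] tyre 14.3 hub 99
93 [13.4  4.1 41.6] 0.0 [  4.  48. -22.] tyre 14.2 hub 99
88 [11.4  2.  44.5] 0.0 [  1.  48. -25.] tyre 15.7 hub 16.8
```

Request:
arm_command(
  rows=[
    [[4,6,12,0],[8,10,23,0],[12.5,14.5,28,0],[12,13.5,31,0],[12,12.5,34.5,0],[12,11,36,0],[12,9,38,0],[12,9,38,0]],
  ],
)

```text
time_s: 11.52
tcp_pos: [0.5742, 0.0507, 0.1466]
ee_rot: [0.001, 0.89, 0.456, -0.0]
contact_force: [-2.2, -2.4, 3.7]
grip_width: -0.0004
finger_force: 2.0
```

```bash
python3 -c "
from wp import *
meas()"
```

```text
wrist brass [] grey [(21, 75), (94, 187), (243, 252), (342, 342)] dark [(263, 263), (267, 267), (283, 296), (335, 338), (351, 353), (356, 356)]
side brass [] grey [(0, 1), (42, 47), (53, 54), (64, 65), (68, 69), (72, 73), (76, 77), (80, 81), (86, 87), (99, 100), (164, 166), (221, 223), (278, 286), (340, 347), (351, 359)] dark [(10, 17), (102, 129), (143, 161), (234, 235), (247, 248), (251, 257), (263, 263), (266, 266), (269, 270), (300, 301), (304, 305), (314, 324)]
t 11.5167 tcp Y,u,n 42.9 -3.5 -15.5 F [-2.2 -2.4  3.7]
```

Request:
arm_command(
  rows=[
    [[0,-2,1.5,0],[0.5,-4,3,0],[0.5,-5.5,4.5,0],[-0.5,-7,6,0],[-0.5,-7,6,0]],
  ],
)

```text
time_s: 12.03
tcp_pos: [0.5683, 0.0549, 0.1394]
ee_rot: [-0.0, 0.89, 0.455, 0.0]
contact_force: [-1.7, -1.7, 3.2]
grip_width: -0.0001
finger_force: 2.1
```

```bash
python3 -c "
from wp import *
meas()"
```

```text
wrist brass [] grey [(21, 73), (82, 99), (102, 102), (110, 181), (202, 208)] dark [(2, 2), (245, 245), (248, 248), (280, 280), (285, 285), (290, 301), (343, 343), (357, 358)]
side brass [] grey [(31, 36), (59, 59), (76, 77), (84, 93), (209, 211), (214, 215), (269, 275), (327, 336), (351, 356)] dark [(0, 4), (96, 125), (147, 158), (247, 248), (251, 263), (301, 307), (319, 324), (345, 347), (358, 359)]
t 12.0333 tcp Y,u,n 48.0 -12.3 -16.9 F [-1.7 -1.7  3.2]
```

Request:
arm_command(
  rows=[
    [[0,-0.8,0.8,0],[0,-0.8,0.8,0],[-3,-4,-8,0],[-6,-8,-40,0],[-6,-8,-80,0],[-20,-20,-120,0],[-20,-20,-150,0],[-20,-20,-150,0]],
  ],
)

```text
time_s: 12.8
tcp_pos: [0.543, 0.0507, 0.2983]
ee_rot: [0.003, 0.89, 0.456, 0.006]
contact_force: [-0.1, -0.0, 1.8]
grip_width: 0.0002
finger_force: 0.0
```

```bash
python3 -c "
from wp import *
meas()"
```

```text
wrist brass [] grey [(6, 47), (63, 63), (85, 95), (146, 161), (204, 214), (260, 357)] dark []
side brass [] grey [(31, 36), (86, 95), (146, 151), (207, 209), (267, 272), (330, 336), (351, 356)] dark [(0, 4), (247, 248), (254, 257), (260, 263), (302, 309), (321, 324), (345, 347), (357, 359)]
t 12.8 tcp Y,u,n 48.1 82.0 113.6 F [-0.1 -0.   1.8]
```

The six spokes average 0.5° off target, and the hand is clear of the wheel. I'll settle and hand in.

Request:
arm_command(
  rows=[
    [[0,0,-10,0],[0,0,-10,0],[0,0,-10,0],[0,0,-10,0]],
  ],
)

```text
time_s: 13.23
tcp_pos: [0.5402, 0.0504, 0.2981]
ee_rot: [-0.001, 0.89, 0.455, -0.001]
contact_force: [0.7, -0.4, -1.1]
grip_width: 0.0002
finger_force: 0.0
```

```bash
python3 -c "
from station import ticket
print(ticket.sign_off())"
```

```text
the job is handed in; nothing more can be done
None
```

I handed the job in at 13.2 s with the valve stem at the bottom of the wheel, about 0.5° off by the cameras, and the hand clear of the wheel; sign-off returned no verdict, one push peaked at about 20 N with the hand probably touching the hub or nut, and I viewed 11 pictures, one over the limit of 10.

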